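Set the label tweezers to the gap gauge

TASK

Pull the sprung label tweezers up out of the black tool holder, take them to the white gauge block, and squeeze them until the gap between their tips matches the gap between the two black lines on the block. Hold them there tips down and steady, one tip just above each line (about 5 to 8 mm clear, near the middle of the lines' length) without touching the block, and finish while still holding them so. Leave everything else on the bench where it is.

Things in the scene. Friction and masses are not known exactly. Their poses are not given: they have to be found in the camera images.
- tweezers: loose steel sprung tweezers, 120 mm long, 60 g, upright in the holder's slot, closed bow up, open tips down. Origin: in the bow, 115 mm above the tips, 4.5 mm below the top. z: from tips to bow. y: the line along which the two arms open and close (arm a on +y). x: across the flat arms, 10 mm wide, 8 mm in the last 35 mm. When let go, the arms spring open: free tip gap 34 mm
- rests (a point): point midway between the tweezers' two dark ribbed finger rests (one per arm, 12 mm wide, 26 mm long), 48 mm below the bow: grip here, closing along the tweezers' y. Width over the rests here: 33 mm free (35 mm at their lower ends), 24.5 mm at a tip gap of 14 mm, where they are parallel. 1 mm of width changes the tip gap by 2.4 mm
- jaw_a (a joint): inward turn of arm a at the bow, rad: 0 when free (tip gap 34 mm), 0.087 at a tip gap of 14 mm, about linear, at most 0.14 (tips almost shut); arm b turns the same. Pinch force at the rests: 2 N to start, 8 N at a gap of 14 mm, 12 N almost shut, so set the gap by the fingers' opening, not by force
- tip_a (a point): middle of the lower end (8 mm by 2.5 mm) of the tweezers' arm on their +y side; moves with the arm. The tip gap is the distance from tip_a to tip_b
- tip_b (a point): the tip of the tweezers' arm on their -y side
- holder: black tool holder block, 90 mm (x) by 64 mm (y) by 46 mm high, fixed to the bench. Origin: centre of its underside. The tweezers stand in a slot 11 mm (x) by 44 mm (y) and 36 mm deep, centred 20 mm towards -x of the origin; a marker stands in a hole 26 mm towards +x. The tweezers' axes are about parallel to the holder's
- gauge: white gauge block, 50 mm (x) by 60 mm (y) by 20 mm high, on a dark foot plate (66 x 76 x 3 mm), fixed to the bench. Origin: centre of its underside, at bench height. On its top are two thin black lines 36 mm long, parallel to its x axis, at y = +7 mm and y = -7 mm: 14 mm apart, the marked gap. Either tip may go over either line
- marker: grey round marker, 12 mm thick and 98 mm long, upright in the holder's other hole, its top 108 mm above the bench; leave alone. Origin: its lower end
- tin0: dark oil tin, 60 x 90 x 150 mm with a red cap, loose, standing nearest the middle at the back; leave alone. Origin: centre of its underside
- roll: small paper label roll, 90 mm wide, 60 mm high; leave alone. Origin: centre of its underside
- cap0: red screw cap, 32 mm wide, 14 mm high; leave alone. Origin: centre of its underside
- cap1: a second such cap; leave alone
- mallet: small mallet with a wooden handle, lying on the bench at the side; leave alone

How it is judged:
By the outcome, as a careful person would: the job done as asked, in the order asked, and still so for the second after the job is handed in, while the arm keeps its last pose, push and grip.
It also fails if it takes over 48 s, if anything falls off the work surface, if the arm or the gripper's body presses on something with over 40 N, if the wrist force passes 120 N, or if a joint passes its speed limit or range.

ROBOT

A 6-joint arm with a two-finger parallel gripper is mounted at the origin on the work surface. World frame = base frame: x ahead of the robot, y to its left, z up, the work surface at z = 0. Lengths are in m, angles in rad, forces in N, time in s.
With the tool pointing down it reaches from about 0.25 to 0.775 m from the base axis. Payload 4 kg.
Tool frame: the origin (TCP) lies at the very end of the fingers, on their centre line; the grasp point (between the pads) lies 19 mm behind it (robot.tcp_to_grasp is the distance from the TCP to the grasp point, in m); z points along the fingers, y is the line along which they close (so a half turn about z gives the same grasp; the last joint's range is limited). The gripper opens to 94 mm and grips with 3 to 60 N. Pads are 16 mm wide; open, the fingers measure 119 mm over their backs; the gripper's body (75 mm by 177 mm) begins 78 mm behind the grasp point.
Start: joints at [-1.307, 0.087, 1.371, -0, 1.684, -0.103], TCP at [0.197, -0.513, 0.206] pointing down, gripper open.
Joint ranges: [-3.1, 3.1], [-0.76, 2.03], [0.27, 2.55], [-1.08, 4.22], [0.17, 2.65], [-2.57, 2.57]. Speed limits (rad/s): [2.79, 2.79, 3.14, 3.14, 3.14, 3.14].

INTERFACE

Orientations are given as [roll, pitch, yaw] about the fixed x, y, z axes, in that order (R = Rz(yaw) Ry(pitch) Rx(roll)).
In Python, from bench import robot, imaging, ticket, readout gives the robot as it stands (robot), with the cameras (imaging), the job (ticket) and the readings (readout).
- The arm moves only by the tool advance, called as name(argument=value, ...), one argument or row to a line, values as JSON. Schema: {"type":"object","properties":{"rows":{"type":"array","items":{"type":"object","properties":{"aperture":{"type":"number"},"tx":{"type":"number"},"ty":{"type":"number"},"tz":{"type":"number"},"spin":{"type":"number"}},"additionalProperties":false,"required":["aperture"]},"minItems":1,"maxItems":20},"only":{"type":"string"},"quiet":{"type":"boolean"},"lines":{"type":"string"}},"required":["rows"],"additionalProperties":false}. rows is a list of rows, 1 to 20 of them, each an object with the fields aperture (the finger opening in m), tx, ty, tz (the shift in m), spin (a turn about the tool's z in rad); a field left out counts as zero (the opening has to be given); each row shifts and turns the commanded pose from where the row before left it, along the tool's axes as they then stand; what a row does not reach is not made up. A row lasts 1/12 s, in which the tool goes at most 0.0417 m and 0.125 rad, less where a joint would pass 70% of its speed; a pose out of reach is approached as far as the arm can. The fingers move at their own pace and stop on an object; the grip force is fixed at half the most. Time passes only in rows, so rows that do not move let the fingers close. The tool returns the time, the measured TCP pose, the force, the opening and the grip force at its end. only (a regular expression) keeps the lines of the reply that match it, lines (a string "A,B") keeps lines A to B, and quiet returns only ok. Input that does not fit is refused with a message, and nothing moves.
- readout.get_obs(): the state, without advancing time (a new reading comes with each control period).
- imaging.snapshot(name): name is "side" or "top"; returns a dict with "color" (420x560x3 uint8, blue, green, red), "fx", "fy", "cx", "cy" (pixels), "extrinsics" (4x4, takes a point from world to camera coordinates). Camera axes: x right, y down, z forward; pixel columns grow to the right and rows downward; lengths in m; the calibration is good to about 2 mm. A picture is of the moment at which its call begins. There is no depth.
- ticket.close_job(): hands the job in; it is judged then, once.
The state is a dict: "time": time; "joint_positions": joint angles; "qvel": joint speeds; "joint_torque": joint torques, N m; "tool_pos": TCP position; "ee_rot": TCP orientation; "wrist_force": force on the tool from outside, world axes, zero at the start; "wrist_torque": the same for the moment, N m; "width": finger opening in m; "finger_force": force on a finger pad.
Only numpy, scipy, OpenCV 4.12 (cv2) and the standard library are available. Lean on these libraries where they do the work, as an engineer would, in place of code of your own. Each camera call takes 0.05 s, during which the arm holds its last target. There are 200 camera calls.

## Working session

There is one attempt and no reset: what is moved stays moved. The work goes in short steps, Python scripts to look and compute and a tool call to move; the robot and the scene stay as the last step left them, time stands still between calls to the robot, and variables do not carry over. Pictures are saved under pics/ and viewed, at most 10 in all, crops included, and the job is handed in when it is done.

```bash
ls; mkdir -p pics
```

Create h.py:
```python
import numpy as np, cv2
from bench import robot, imaging, ticket, readout
def snap(n):
    s=imaging.snapshot(n); return s
def ray(s,u,v):
    E=np.array(s["extrinsics"]);R=E[:3,:3];t=E[:3,3]
    d=R.T@np.array([(u-s["cx"])/s["fx"],(v-s["cy"])/s["fy"],1]);return -R.T@t,d
def plane(s,u,v,z):
    o,d=ray(s,u,v);return o+d*(z-o[2])/d[2]
def proj(s,p):
    E=np.array(s["extrinsics"]);c=E[:3,:3]@np.array(p)+E[:3,3]
    return np.array([s["fx"]*c[0]/c[2]+s["cx"],s["fy"]*c[1]/c[2]+s["cy"]])
def tri(a,ua,b,ub):
    o1,d1=ray(a,*ua);o2,d2=ray(b,*ub);A=np.stack([d1,-d2],1)
    k=np.linalg.lstsq(A,o2-o1,rcond=None)[0];p=o1+d1*k[0];q=o2+d2*k[1];return (p+q)/2,np.linalg.norm(p-q)
```

Run:
```python
from h import *
import pickle
for n in("top","side"):
    s=snap(n);cv2.imwrite(f"pics/{n}0.png",s["color"]);pickle.dump(s,open(n+"0.pkl","wb"))
    print(n,ray(s,s["cx"],s["cy"]),s["fx"])
print(readout.get_obs())
```

```text
bench.py
pics
top (array([ 0.48067959, -0.00243833,  0.96972084]), array([ 0.08544081,  0.01488001, -0.99623213])) 380.17987492450777
side (array([0.12013238, 0.79066462, 1.01447627]), array([ 0.35027821, -0.60958367, -0.71113496])) 488.9644188543332
{'time': 0.1, 'joint_positions': array([-1.30706267e+00,  8.79032548e-02,  1.37204203e+00, -3.07643830e-05,
        1.68361036e+00, -1.03116860e-01]), 'qvel': array([ 0.00045461, -0.00215004, -0.0027232 , -0.0003511 , -0.00073684,
        0.00160353]), 'joint_torque': array([ 3.12455719e-03, -3.41252589e+01, -3.03300869e+01,  7.21093384e-02,
        3.04770016e-02, -1.11307274e-04]), 'tool_pos': array([ 0.19712453, -0.51294998,  0.20444011]), 'ee_rot': array([-3.13963695e+00, -1.71644993e-04,  3.66846917e-01]), 'wrist_force': array([ 0.35850527,  0.16185487, -0.99507724]), 'wrist_torque': array([ 0.06709415,  0.00204466, -0.00226426]), 'finger_force': 0.0, 'width': 0.09378329314148813}
```

View pics/top0.png

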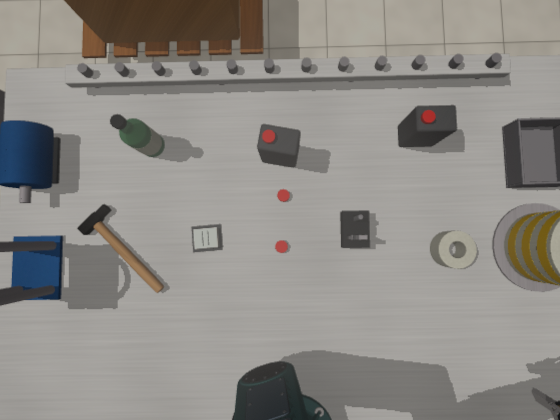

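View pics/side0.png

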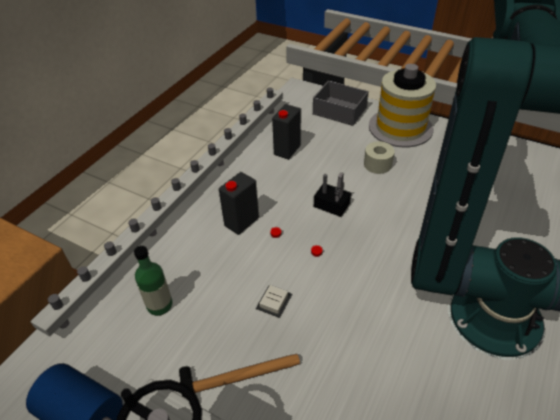

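Top view: the holder is near (355,229) and the gauge near (206,238), with its lines running vertically in the picture. Side view: the holder is at (333,195) and the gauge at (274,299). Next I'll enlarge both.

Run:
```python
from h import *
import pickle
t=pickle.load(open("top0.pkl","rb"));s=pickle.load(open("side0.pkl","rb"))
def crop(s,u,v,w,h,k):
    return cv2.resize(s["color"][v:v+h,u:u+w],None,fx=k,fy=k,interpolation=cv2.INTER_CUBIC)
a=np.hstack([crop(t,330,205,50,50,8-2),crop(s,305,165,60,50,6)])
b=np.hstack([crop(t,185,215,50,50,6),crop(s,245,275,60,50,6)])
cv2.imwrite("pics/c0.png",np.vstack([a,b])[:600])
```

```text
(no output)
```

View pics/c0.png

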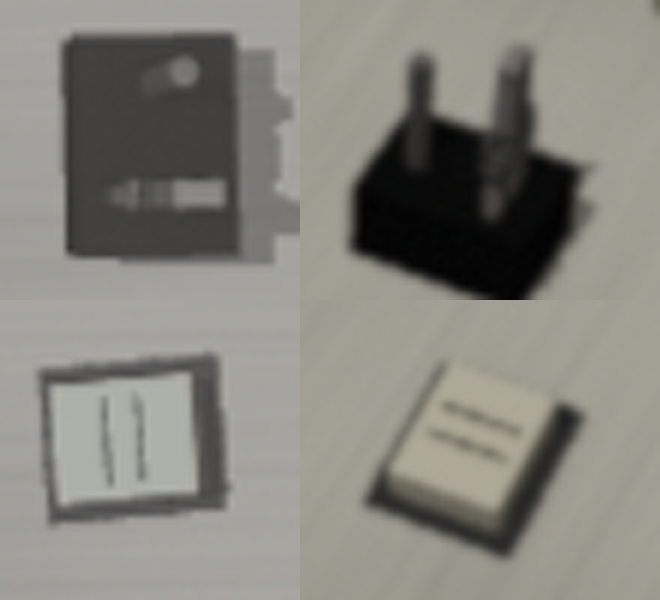

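The crops show the bow at top view px ~(363,237) and side view px ~(341.7,174). The gauge lines are at top view u≈203 and 208, running nearly vertically. I'll measure both precisely now.

Create m.py:
```python
from h import *
import pickle
t=pickle.load(open("top0.pkl","rb"));s=pickle.load(open("side0.pkl","rb"))
K=8
def mask(img,u,v,w,h,f):
    c=cv2.resize(img[v:v+h,u:u+w],None,fx=K,fy=K,interpolation=cv2.INTER_CUBIC);m=f(c).astype(np.uint8)*255
    return m
def toim(p,u,v): return (np.array(p)+.5)/K-.5+[u,v]
def big(m):
    c,_=cv2.findContours(m,cv2.RETR_EXTERNAL,cv2.CHAIN_APPROX_NONE);return max(c,key=cv2.contourArea)
g=lambda c:cv2.cvtColor(c,cv2.COLOR_BGR2GRAY)
# gauge white top: within the dark foot
def quad(sn,u,v,w,h,f):
    m=mask(sn["color"],u,v,w,h,f);c=cv2.convexHull(big(m));r=cv2.minAreaRect(c)
    for e in np.linspace(.01,.1,40):
        a=cv2.approxPolyDP(c,e*cv2.arcLength(c,True),True)
        if len(a)==4:break
    return toim(a[:,0].astype(float),u,v),toim(r[0],u,v)
print("bow patch / bright");
m=mask(t["color"],352,228,20,16,lambda c:g(c)>110);m=big(m);r=cv2.minAreaRect(m);bx=toim(cv2.boxPoints(r),352,228)
print(np.round(bx,1));bt=toim(r[0],352,228)
print("bow plane .13",plane(t,*bt,.13),[np.round(plane(t,*q,.13),4) for q in bx])
print("tri",tri(t,bt,s,(341.7,175)))
q,_=quad(t,330,205,45,50,lambda c:g(c)<85);print("holder quad",np.round(q,1));P=np.array([plane(t,*x,.046) for x in q]);print(np.round(P,4),P.mean(0))
q,_=quad(t,193,226,26,23,lambda c:g(c)>130);print("gauge quad",np.round(q,1));P=np.array([plane(t,*x,.023) for x in q]);print(np.round(P,4),P.mean(0))
def lines(sn,u,v,w,h,th):
    m=mask(sn["color"],u,v,w,h,lambda c:g(c)<th);cs,_=cv2.findContours(m,cv2.RETR_EXTERNAL,cv2.CHAIN_APPROX_NONE)
    n,l,st,ce=cv2.connectedComponentsWithStats(m);out=[]
    for i in range(1,n):
        if st[i,4]>60:
            ys,xs=np.where(l==i);pp=toim(np.stack([xs,ys],1).astype(float),u,v)
            d=cv2.fitLine(pp.astype(np.float32),cv2.DIST_L2,0,.01,.01).ravel();k=(pp-d[2:])@d[:2]
            e=[d[2:]+d[:2]*k.min(),d[2:]+d[:2]*k.max()];out.append((pp.mean(0),e,st[i,4]));print(np.round(pp.mean(0),2),np.round(e,1),st[i])
    return out
print("top lines");A=lines(t,198,229,15,19,125)
print([np.round(plane(t,*e,.023),4) for a in A for e in a[1]])
print("side lines");B=lines(s,266,288,24,16,120)
for a in A:
    for b in B: print(tri(t,sum(a[1])/2,s,sum(b[1])/2))
```

```bash
python3 m.py
```

```text
bow patch / bright
[[358.4 234.8]
 [366.8 234.8]
 [366.8 238.8]
 [358.4 238.8]]
bow plane .13 [ 0.4810925  -0.16286336  0.13      ] [array([ 0.4856, -0.1539,  0.13  ]), array([ 0.4853, -0.1722,  0.13  ]), array([ 0.4766, -0.1719,  0.13  ]), array([ 0.4769, -0.1536,  0.13  ])]
tri (array([ 0.48081902, -0.16410489,  0.12418891]), np.float64(0.0006099754686450436))
holder quad [[367.7 210.8]
 [369.1 246.7]
 [341.1 246.6]
 [340.4 212.2]]
[[ 0.5438 -0.1934  0.046 ]
 [ 0.4572 -0.1935  0.046 ]
 [ 0.4586 -0.1263  0.046 ]
 [ 0.5417 -0.1273  0.046 ]] [ 0.50031523 -0.16011669  0.046     ]
gauge quad [[216.2 227.1]
 [216.8 246.7]
 [194.2 248.4]
 [192.6 229.2]]
[[0.5117 0.1799 0.023 ]
 [0.463  0.1785 0.023 ]
 [0.4597 0.2349 0.023 ]
 [0.5075 0.2391 0.023 ]] [0.48548094 0.20811152 0.023     ]
top lines
[]
side lines
[286.29 298.46] [[283.6 304.5]
 [289.3 291.8]] [ 125   32   67   96 3883]
```

Add to m.py:
```python
print("=====")
def bl(sn,u,v,w,h,ax,lo):
    c=g(cv2.resize(sn["color"][v:v+h,u:u+w],None,fx=K,fy=K,interpolation=cv2.INTER_CUBIC))
    b=cv2.morphologyEx(c,cv2.MORPH_BLACKHAT,np.ones((29,29),np.uint8));m=(b>lo).astype(np.uint8)
    n,l,st,ce=cv2.connectedComponentsWithStats(m);out=[]
    for i in np.argsort(-st[:,4]):
        if i==0 or st[i,4]<300: continue
        ys,xs=np.where(l==i);pp=toim(np.stack([xs,ys],1).astype(float),u,v)
        d=cv2.fitLine(pp.astype(np.float32),cv2.DIST_HUBER,0,.01,.01).ravel();k=(pp-d[2:])@d[:2]
        e=[d[2:]+d[:2]*k.min(),d[2:]+d[:2]*k.max()];out.append(e);print(np.round(e,1).tolist(),st[i,4],b.max())
    return out
A=bl(t,196,228,18,20,0,20)
print([np.round(plane(t,*e,.023),4) for a in A for e in a])
B=bl(s,262,286,26,20,0,20)
print([np.round(plane(s,*e,.023),4) for a in B for e in a])
for a in A:
    for b in B: print(tri(t,sum(a)/2,s,sum(b)/2))
# marker top & bow in side
for sn,box in((s,(318,168,32,20)),):
    pass
```

```bash
python3 m.py | sed -n '/=====/,$p'
```

```text
=====
[[201.6, 230.7], [202.9, 245.6]] 1443 97
[[207.5, 230.7], [208.2, 244.7]] 1339 97
[[195.5, 228.3], [206.1, 227.8]] 684 97
[[206.6, 247.1], [213.5, 246.8]] 462 97
[array([0.5033, 0.2165, 0.023 ]), array([0.4663, 0.2133, 0.023 ]), array([0.5032, 0.2018, 0.023 ]), array([0.4683, 0.1999, 0.023 ]), array([0.5096, 0.2317, 0.023 ]), array([0.5105, 0.2053, 0.023 ]), array([0.4624, 0.2041, 0.023 ]), array([0.4628, 0.1869, 0.023 ])]
[[268.3, 291.9], [281.2, 296.7]] 1601 65
[[266.1, 296.5], [278.8, 301.1]] 1522 65
[[261.0, 298.5], [268.2, 285.2]] 1501 65
[[282.8, 305.8], [286.2, 299.4]] 1067 65
[[286.8, 291.3], [287.0, 297.4]] 468 65
[array([0.505 , 0.2057, 0.023 ]), array([0.4705, 0.203 , 0.023 ]), array([0.5031, 0.2196, 0.023 ]), array([0.4694, 0.2169, 0.023 ]), array([0.5111, 0.2306, 0.023 ]), array([0.5152, 0.1884, 0.023 ]), array([0.4543, 0.2241, 0.023 ]), array([0.456 , 0.2042, 0.023 ]), array([0.4658, 0.1829, 0.023 ]), array([0.457 , 0.1985, 0.023 ])]
(array([0.48400819, 0.21175055, 0.03504605]), np.float64(0.0016368271043861017))
(array([0.48601015, 0.21610089, 0.02009603]), np.fl
[... 780 characters left out ...]
.01346391]), np.float64(0.021940873066240613))
(array([0.50938831, 0.21589693, 0.03331799]), np.float64(0.0007027921564540704))
(array([0.48602361, 0.21235467, 0.00682812]), np.float64(0.052503530085753515))
(array([0.48399332, 0.20548105, 0.03463726]), np.float64(0.05494654151728411))
(array([0.47445059, 0.20083921, 0.02584411]), np.float64(0.02639639363388588))
(array([0.47625669, 0.2051007 , 0.01097825]), np.float64(0.031152724614015078))
(array([0.48539078, 0.20545684, 0.03385453]), np.float64(0.05125538195530464))
(array([ 4.62575984e-01,  2.00536478e-01, -2.73729237e-04]), np.float64(0.0009668561415272913))
(array([0.46128762, 0.19391419, 0.02737469]), np.float64(0.003029117734961249))
```

advance(
  rows=[
    {"aperture": 0.094, "spin": 0.122},
    {"aperture": 0.094, "spin": 0.122},
    {"aperture": 0.094, "spin": 0.123},
    {"aperture": 0.094, "tx": 0.02, "ty": -0.025},
    {"aperture": 0.094, "tx": 0.02, "ty": -0.025},
    {"aperture": 0.094, "tx": 0.02, "ty": -0.025},
    {"aperture": 0.094, "tx": 0.02, "ty": -0.025},
    {"aperture": 0.094, "tx": 0.02, "ty": -0.025},
    {"aperture": 0.094, "tx": 0.02, "ty": -0.025},
    {"aperture": 0.094, "tx": 0.02, "ty": -0.025},
    {"aperture": 0.094, "tx": 0.02, "ty": -0.025},
    {"aperture": 0.094, "tx": 0.02, "ty": -0.025},
    {"aperture": 0.094, "tx": 0.02, "ty": -0.025},
    {"aperture": 0.094, "tx": 0.02, "ty": -0.025},
    {"aperture": 0.094, "tx": 0.02, "ty": -0.025},
    {"aperture": 0.094, "tx": 0.02, "ty": -0.025},
    {"aperture": 0.094, "tx": 0.01, "ty": -0.01},
    {"aperture": 0.094},
    {"aperture": 0.094},
  ],
)

```text
time: 1.68
tool_pos: [0.4672, -0.178, 0.2049]
ee_rot: [3.142, 0.002, 0.002]
wrist_force: [-0.4, 0.1, -0.5]
width: 0.0943
finger_force: 0.0
```

advance(
  rows=[
    {"aperture": 0.094, "tx": 0.0135, "ty": -0.0155},
    {"aperture": 0.094, "tz": 0.03},
    {"aperture": 0.094, "tz": 0.025},
    {"aperture": 0.094, "tz": 0.02},
    {"aperture": 0.094},
    {"aperture": 0.094},
  ],
)

```text
time: 2.18
tool_pos: [0.4793, -0.1637, 0.1294]
ee_rot: [-3.141, 0.003, -0.002]
wrist_force: [0.4, 0.1, 0.8]
width: 0.0938
finger_force: 0.0
```

Run:
```python
from h import *
s=snap("side");t=snap("top");o=readout.get_obs();print(o["tool_pos"],proj(s,o["tool_pos"]),proj(t,o["tool_pos"]))
a=cv2.resize(s["color"][120:220,280:400],None,fx=5,fy=5,interpolation=cv2.INTER_CUBIC)
cv2.imwrite("pics/c1.png",a)
```

```text
[ 0.48123007 -0.16415558  0.13211748] [341.64422499 172.76069134] [363.40020006 236.735373  ]
```

View pics/c1.png

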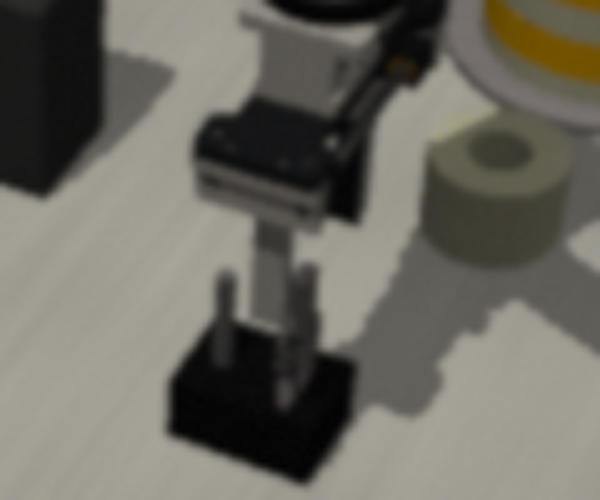

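The TCP projects to (308,264) in this crop. That falls on the bow top at (308,265), so the bow top is at z≈0.13 and the gripper is centred over it. I'll go down to the rests and squeeze.

advance(
  rows=[
    {"aperture": 0.094, "tz": 0.018},
    {"aperture": 0.094, "tz": 0.018},
    {"aperture": 0.094, "tz": 0.018},
    {"aperture": 0.094, "tz": 0.018},
    {"aperture": 0.094},
    {"aperture": 0.094},
  ],
)

```text
time: 2.78
tool_pos: [0.4811, -0.1634, 0.0594]
ee_rot: [3.141, -0.001, -0.001]
wrist_force: [0.2, 0.6, 1.1]
width: 0.0938
finger_force: 0.0
```

Run:
```python
from bench import robot, imaging, ticket, readout
for i in range(1): o=readout.get_obs();print(o["tool_pos"],o["wrist_force"])
```

```text
[ 0.48106732 -0.16344906  0.05941607] [0.15877432 0.58392514 1.08578578]
```

advance(
  rows=[
    {"aperture": 0.06},
    {"aperture": 0.06},
    {"aperture": 0.045},
    {"aperture": 0.04},
    {"aperture": 0.035},
    {"aperture": 0.032},
    {"aperture": 0.03},
    {"aperture": 0.028},
    {"aperture": 0.026},
    {"aperture": 0.0245},
    {"aperture": 0.0245},
    {"aperture": 0.0245},
    {"aperture": 0.0245},
    {"aperture": 0.0245},
  ],
)

```text
time: 3.95
tool_pos: [0.4807, -0.163, 0.0583]
ee_rot: [-3.142, 0.0, -0.0]
wrist_force: [-0.5, 0.3, -1.1]
width: 0.0246
finger_force: 7.9
```

advance(
  rows=[
    {"aperture": 0.0245, "tz": -0.005},
    {"aperture": 0.0245, "tz": -0.01},
    {"aperture": 0.0245, "tz": -0.015},
    {"aperture": 0.0245, "tz": -0.015},
    {"aperture": 0.0245, "tz": -0.015},
    {"aperture": 0.0245, "tz": -0.015},
    {"aperture": 0.0245, "tz": -0.015},
    {"aperture": 0.0245, "tz": -0.01},
    {"aperture": 0.0245},
    {"aperture": 0.0245},
    {"aperture": 0.0245},
  ],
)

```text
time: 4.87
tool_pos: [0.4804, -0.1628, 0.1578]
ee_rot: [-3.141, 0.001, -0.0]
wrist_force: [0.5, 0.9, 0.1]
width: 0.0249
finger_force: 7.9
```

Run:
```python
from h import *
s=snap("side");o=readout.get_obs();print(o["tool_pos"],proj(s,o["tool_pos"]),o["width"])
cv2.imwrite("pics/c2.png",cv2.resize(s["color"][110:210,290:390],None,fx=6,fy=6,interpolation=cv2.INTER_CUBIC))
```

```text
[ 0.48020186 -0.16271795  0.15733971] [342.38156124 166.10296072] 0.024780570908923348
```

View pics/c2.png

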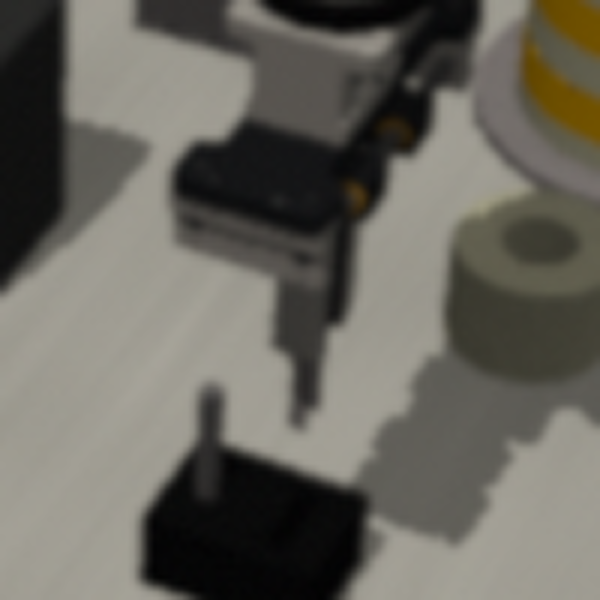

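Pulled clear: the tip is at crop (300,422), above the holder, and the marker is undisturbed. Now I'll carry the tweezers over to the gauge.

advance(
  rows=[
    {"aperture": 0.0245, "ty": -0.006},
    {"aperture": 0.0245, "ty": -0.015},
    {"aperture": 0.0245, "tx": 0.001, "ty": -0.025},
    {"aperture": 0.0245, "tx": 0.001, "ty": -0.028},
    {"aperture": 0.0245, "tx": 0.001, "ty": -0.028},
    {"aperture": 0.0245, "tx": 0.001, "ty": -0.028},
    {"aperture": 0.0245, "tx": 0.001, "ty": -0.028},
    {"aperture": 0.0245, "tx": 0.001, "ty": -0.028},
    {"aperture": 0.0245, "ty": -0.028},
    {"aperture": 0.0245, "ty": -0.028},
    {"aperture": 0.0245, "ty": -0.028},
    {"aperture": 0.0245, "ty": -0.028},
    {"aperture": 0.0245, "ty": -0.028},
    {"aperture": 0.0245, "ty": -0.025},
    {"aperture": 0.0245, "ty": -0.015},
    {"aperture": 0.0245, "ty": -0.006},
    {"aperture": 0.0245, "spin": -0.04},
    {"aperture": 0.0245, "spin": -0.035},
    {"aperture": 0.0245},
    {"aperture": 0.0245},
  ],
)

```text
time: 6.58
tool_pos: [0.4866, 0.2086, 0.1579]
ee_rot: [3.141, 0.001, 0.073]
wrist_force: [0.0, 0.3, -0.6]
width: 0.0245
finger_force: 7.9
```

advance(
  rows=[
    {"aperture": 0.0245, "tz": 0.015},
    {"aperture": 0.0245, "tz": 0.02},
    {"aperture": 0.0245, "tz": 0.015},
    {"aperture": 0.0245, "tz": 0.01},
    {"aperture": 0.0245},
    {"aperture": 0.0245},
    {"aperture": 0.0245},
  ],
)

```text
time: 7.17
tool_pos: [0.4876, 0.2091, 0.0995]
ee_rot: [-3.141, -0.002, 0.074]
wrist_force: [0.7, 0.6, -1.1]
width: 0.025
finger_force: 7.9
```

Run:
```python
from h import *
s=snap("side");t=snap("top");o=readout.get_obs();print(o["tool_pos"],proj(s,o["tool_pos"]),o["width"])
print(proj(t,o["tool_pos"]))
a=cv2.resize(s["color"][230:320,240:320],None,fx=5,fy=5,interpolation=cv2.INTER_CUBIC)
b=cv2.resize(t["color"][200:290,170:250],None,fx=5,fy=5,interpolation=cv2.INTER_CUBIC)
cv2.imwrite("pics/c3.png",np.hstack([a,b]))
```

```text
[0.48781576 0.2092216  0.09992463] [272.57456935 276.58877749] 0.024435711903673944
[197.0013649  236.76747316]
```

View pics/c3.png

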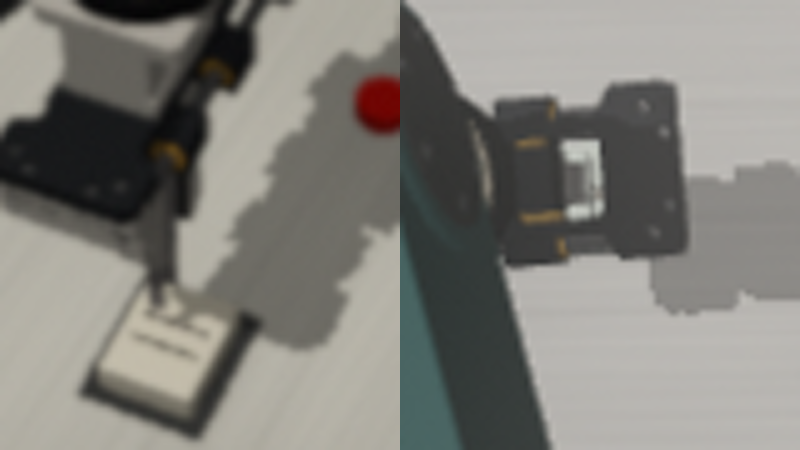

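The side crop shows the lower tip at about (155,303), above the upper part of the lines. The top view is mostly hidden by the gripper. I'll go lower and measure the tips against the lines in the side view.

advance(
  rows=[
    {"aperture": 0.0245, "tz": 0.01},
    {"aperture": 0.0245, "tz": 0.007},
    {"aperture": 0.0245},
    {"aperture": 0.0245},
    {"aperture": 0.0245},
  ],
)

```text
time: 7.68
tool_pos: [0.4868, 0.209, 0.0812]
ee_rot: [3.141, 0.0, 0.075]
wrist_force: [-0.5, 0.7, -0.4]
width: 0.0248
finger_force: 7.9
```

Run:
```python
from h import *
s=snap("side");P=[]
for i in range(10): o=readout.get_obs();P.append(o["tool_pos"])
print(P[0],o["width"])
y=o["ee_rot"][2];n=np.array([-np.sin(y),np.cos(y),0])
c=P[0]-[0,0,.048]
for k in(1,-1): 
    for dx in(-.004,.004): print(k,dx,proj(s,c+k*.007*n+[dx,0,0]),(proj(s,c+k*.007*n+[dx,0,0])-[255,285])*16)
im=cv2.resize(s["color"][280:316,250:296],None,fx=16,fy=16,interpolation=cv2.INTER_CUBIC)
cv2.imwrite("pics/c4.png",im)
import pickle;pickle.dump(s,open("s4.pkl","wb"))
```

```text
[0.48697368 0.20901657 0.08150647] 0.024899161545066655
1 -0.004 [274.11980756 296.18295802] [305.91692091 178.9273283 ]
1 0.004 [271.22811775 294.88507104] [259.64988395 158.16113671]
-1 -0.004 [276.57683992 291.75428524] [345.22943877 108.0685638 ]
-1 0.004 [273.70098119 290.47656776] [299.2156991   87.62508422]
```

View pics/c4.png

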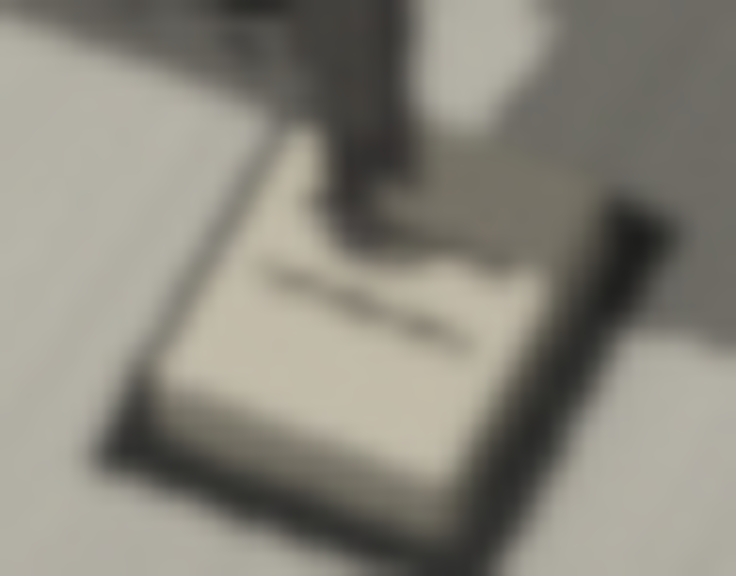

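In the crop, the near tip is around (370,250), the near line runs (260,265)–(475,345), and part of the far line shows behind the tip. The tip is close to its place, so what matters now is the height of the block top. I'll measure it from the foot plate and the block's white top in both views.

```bash
python3 - > o.txt <<'E'
exec(open("m.py").read().split('print("bow patch')[0])
from itertools import product
def srt(P):
    c=P.mean(0);return P[np.argsort(np.arctan2(P[:,1]-c[1],P[:,0]-c[0]))]
def fillquad(sn,u,v,w,h,z,f):
    q,_=quad(sn,u,v,w,h,f);P=np.array([plane(sn,*x,z) for x in q])
    return srt(P[:,:2]),q
gt=lambda c:g(c)
for sn,n,bw,bf in((t,"top",(193,226,26,23),(186,219,40,40)),(s,"side",(255,280,45,36),(250,274,50,50))):
    c=g(sn["color"][bf[1]:bf[1]+bf[3],bf[0]:bf[0]+bf[2]])
    print(n,"levels",np.percentile(c,[2,10,30,50,70,90]))
    for th in(100,115,125):
        # foot: bench brighter than th; union of dark ring & enclosed white = hull
        P,q=fillquad(sn,*bf,.003,lambda c:g(c)<th);print("foot",th,np.round(P,4).tolist(),np.round(P.mean(0),4),np.round(q,1).tolist())
    for z in(.020,.023):
        # white top only: connected to centre
        for th in(140,150,):
            P,q=fillquad(sn,*bw,z,lambda c:g(c)>th);print("white",th,z,np.round(P,4).tolist(),np.round(P.mean(0),4))
E
cat o.txt
```

```text
top levels [ 77.98  89.   157.   163.   165.   174.  ]
foot 100 [[0.4571, 0.1706], [0.5192, 0.1745], [0.5132, 0.2468], [0.452, 0.2421]] [0.4854 0.2085] [[219.8, 224.3], [221.4, 248.8], [193.3, 251.3], [191.6, 227.2]]
foot 115 [[0.4568, 0.1696], [0.5195, 0.1732], [0.5139, 0.2477], [0.4511, 0.2428]] [0.4853 0.2083] [[220.3, 224.2], [221.8, 248.9], [193.1, 251.7], [191.2, 226.9]]
foot 125 [[0.4558, 0.1699], [0.5195, 0.1723], [0.5158, 0.2468], [0.4508, 0.2434]] [0.4855 0.2081] [[220.7, 224.2], [221.7, 249.3], [192.8, 251.8], [191.6, 226.2]]
white 140 0.02 [[0.4636, 0.1788], [0.5115, 0.1808], [0.5079, 0.238], [0.4596, 0.235]] [0.4856 0.2082]
white 150 0.02 [[0.4645, 0.1784], [0.5119, 0.1818], [0.5072, 0.2377], [0.4596, 0.2347]] [0.4858 0.2082]
white 140 0.023 [[0.4636, 0.1782], [0.5114, 0.1803], [0.5078, 0.2372], [0.4596, 0.2343]] [0.4856 0.2075]
white 150 0.023 [[0.4646, 0.1779], [0.5118, 0.1812], [0.5072, 0.2369], [0.4596, 0.234]] [0.4858 0.2075]
side levels [ 46. 100. 153. 156. 158. 160.]
foot 100 [[0.4588, 0.1725], [0.5185, 0.2324], [0.5158, 0.2501], [0.4538, 0.2454]] [0.4867 0.2251] [[291.4, 294.1], [278.9, 317.3], [255.7, 308.4], [258.4, 302.6]]
foot 115 [[0.4581, 0.1717], [0.5191, 0.229], [0.5164, 0.2508], [0.4527, 0.2456]] [0.4866 0.2243] [[291.8, 293.9], [279.3, 317.6], [255.3, 308.6], [258.9, 301.4]]
foot 125 [[0.4584, 0.1706], [0.5234, 0.178], [0.517, 0.2511], [0.4517, 0.2454]] [0.4876 0.2113] [[267.8, 285.7], [291.9, 293.6], [279.7, 317.7], [255.1, 308.6]]
white 140 0.02 [[0.4558, 0.135], [0.5554, 0.1876], [0.5143, 0.2559], [0.408, 0.2275]] [0.4834 0.2015]
white 150 0.02 [[0.4558, 0.135], [0.5554, 0.1876], [0.5155, 0.2538], [0.408, 0.2275]] [0.4837 0.201 ]
white 140 0.023 [[0.4548, 0.137], [0.5541, 0.1894], [0.5131, 0.2575], [0.4072, 0.2292]] [0.4823 0.2033]
white 150 0.023 [[0.4548, 0.137], [0.5541, 0.1894], [0.5143, 0.2554], [0.4072, 0.2292]] [0.4826 0.2027]
```

Run:
```python
from h import *
import pickle
s=pickle.load(open("s4.pkl","rb"))
G=cv2.cvtColor(s["color"],cv2.COLOR_BGR2GRAY)
print("cols",list(range(266,288)))
for v in range(286,304): print(v,G[v,266:288])
c=np.array([.4869,.209,.0812-.0485]);y=.075
R=np.array([[np.cos(y),-np.sin(y),0],[np.sin(y),np.cos(y),0],[0,0,1]])
for k in(1,-1):
  for a in(-.004,.004):
    for b in(-.00125,.00125):print(k,a,b,proj(s,c+R@[a,k*.007+b,0]))
```

```text
cols [266, 267, 268, 269, 270, 271, 272, 273, 274, 275, 276, 277, 278, 279, 280, 281, 282, 283, 284, 285, 286, 287]
286 [115  99  90  78  69  64  64  60  60  90 136 164 172 171 160 135 114 108
 108 108 109 108]
287 [138 110 104  92  72  63  63  59  56  77 115 144 155 157 145 120 108 108
 107 108 109 107]
288 [144 130 145 131  85  60  57  54  53  68  98 121 131 132 125 112 109 107
 107 108 108 107]
289 [137 146 169 150  94  57  51  49  51  65  92 112 116 117 115 112 110 108
 107 108 107 105]
290 [138 166 178 155  97  57  50  53  56  68  92 110 114 114 114 114 113 112
 111 109 105 104]
291 [152 177 177 149  97  58  55  67  77  80  96 110 113 113 114 114 114 114
 115 113 109 102]
292 [169 181 168 130  86  59  59  76  95 101 107 113 114 114 114 114 114 114
 114 113 107  91]
293 [179 185 175 146 105  73  66  74  91 103 109 113 114 114 113 115 113 114
 114 111 100  77]
294 [185 186 183 165 127  87  72  70  77  87  97 105 107 111 114 114 114 114
 113 107  93  69]
295 [182 183 185 178 153 115  93  88  94  96  98 102 105 107 109 110 114 114
 112 101  84  63]
296 [169 167 172 174 170 155 138 1
[... 387 characters left out ...]
145 136 147 165 178 184 182 162 121
  82  58  46  51]
301 [187 186 187 187 187 186 185 183 179 169 161 158 157 167 182 174 143  98
  68  51  47  64]
302 [187 187 187 187 187 188 187 186 186 184 182 178 173 176 179 160 119  79
  55  46  52  80]
303 [187 188 187 187 187 187 188 187 187 187 187 186 185 183 173 140  96  66
  49  46  63 105]
1 -0.004 -0.00125 [274.43950029 295.89170194]
1 -0.004 0.00125 [273.998041   296.68822509]
1 0.004 -0.00125 [271.4359704 294.7830075]
1 0.004 0.00125 [270.99137725 295.57639414]
-1 -0.004 -0.00125 [276.88984871 291.47054855]
-1 -0.004 0.00125 [276.45498226 292.25517626]
-1 0.004 -0.00125 [273.90375847 290.37918332]
-1 0.004 0.00125 [273.46579142 291.16074551]
```

advance(
  rows=[
    {"aperture": 0.0245, "tx": -0.003, "ty": -0.001},
    {"aperture": 0.0245, "tz": 0.0035},
    {"aperture": 0.0245},
    {"aperture": 0.0245},
    {"aperture": 0.0245},
    {"aperture": 0.0245},
    {"aperture": 0.0245},
  ],
)

```text
time: 8.32
tool_pos: [0.4839, 0.2098, 0.078]
ee_rot: [3.142, -0.0, 0.075]
wrist_force: [-0.0, -0.1, -0.1]
width: 0.0248
finger_force: 7.9
```

Run:
```python
from h import *
import pickle
P=[];Q=[]
for i in range(8): 
    s=snap("side");P.append(s["color"].astype(float));o=readout.get_obs();Q.append(np.r_[o["tool_pos"],o["width"]])
s["color"]=np.mean(P,0).astype(np.uint8);print(np.mean(Q,0),np.std(Q,0),o["ee_rot"],o["time"])
pickle.dump(s,open("s5.pkl","wb"));t=snap("top");pickle.dump(t,open("t5.pkl","wb"))
G=cv2.cvtColor(s["color"],cv2.COLOR_BGR2GRAY)
for v in range(288,304): print(v,G[v,264:286])
a=cv2.resize(s["color"][280:314,252:296],None,fx=12,fy=12,interpolation=cv2.INTER_CUBIC)
b=cv2.resize(t["color"][215:260,180:215],None,fx=9,fy=9,interpolation=cv2.INTER_CUBIC)
h=min(len(a),len(b));cv2.imwrite("pics/c5.png",np.hstack([a[:h],b[:h]])[:600,:800])
```

```text
[0.48387313 0.2097671  0.07798641 0.02474849] [3.68365260e-05 9.59724980e-06 3.51273742e-05 2.42042648e-04] [ 3.14147069e+00 -2.52540406e-05  7.47628193e-02] 8.7167
288 [162 150 128 110 116 112  93  69  62  64  59  57  76 108 128 134 129 115
 108 107 107 107]
289 [169 154 132 137 156 152 122  77  61  61  56  54  68  95 113 118 116 112
 110 108 107 107]
290 [163 140 137 164 179 174 143  84  55  53  51  51  66  91 109 114 114 113
 112 112 112 109]
291 [151 132 152 177 180 169 141  86  53  49  49  52  66  91 109 114 113 114
 113 114 113 112]
292 [138 138 169 181 170 142 114  80  55  50  57  63  73  93 110 114 113 114
 114 114 114 113]
293 [132 154 179 185 176 153 124  90  62  57  68  82  89 100 111 113 114 114
 114 114 113 111]
294 [141 171 184 186 184 175 152 111  74  62  66  83  95 100 105 110 113 113
 114 114 113 107]
295 [162 180 182 183 185 182 163 121  82  69  75  89  90  86  89  98 105 108
 112 113 111 101]
296 [174 178 168 166 172 173 163 131  94  78  86 103 108 110 110 103  95 100
 110 113 107  93]
297 [182 181 168 152 143 148 152 141 115  96 102 124 140 154 157 146 128 126
 127 121 103  83]
298 [186 185 180 170 162 156 146 129 115 113 128 153 167 177 180 176 168 166
 161 140 102  75]
299 [187 187 186 184 182 178 168 151 134 128 135 149 159 172 181 184 183 182
 171 141  95  66]
300 [187 187 187 187 186 186 183 177 169 163 157 144 136 147 164 178 185 181
 162 121  81  57]
301 [187 187 187 187 187 187 187 186 184 182 178 169 161 157 156 167 180 174
 143  98  67  50]
302 [187 187 187 187 187 187 187 187 187 187 186 184 182 178 173 175 178 160
 118  78  55  45]
303 [186 186 187 187 187 187 187 187 187 187 187 186 187 186 184 183 172 140
  96  66  48  46]
```

View pics/c5.png

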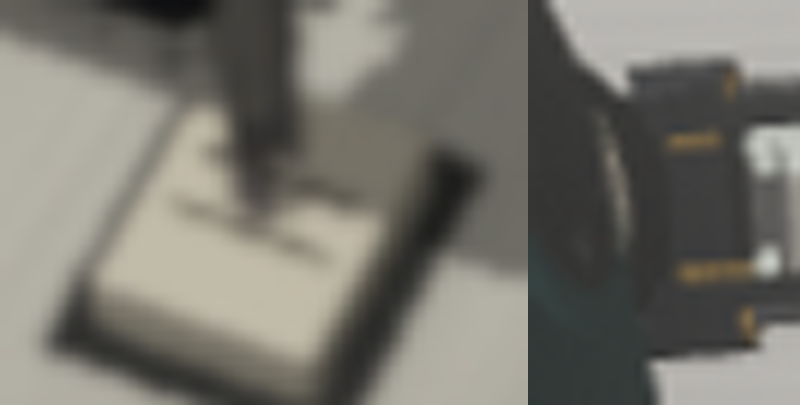

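The crop shows the near tip's end meeting the near line, close to the middle of its length, as wanted. I'll sharpen this by taking its ratio to the first, unoccluded side picture.

Run:
```python
from h import *
import pickle
s0=pickle.load(open("side0.pkl","rb"));s=pickle.load(open("s5.pkl","rb"));t0=pickle.load(open("top0.pkl","rb"))
f=lambda x:cv2.cvtColor(x["color"],cv2.COLOR_BGR2GRAY).astype(float)
r=f(s)/f(s0);print("cols",list(range(267,280)))
for v in range(291,302): print(v,np.round(r[v,267:280],2))
y=.075;R=np.array([[np.cos(y),-np.sin(y),0],[np.sin(y),np.cos(y),0],[0,0,1]])
m=plane(s,272.45,298.8,.023);print("line a mid",m)
print("target outer edge mid/left/right corners for h=5,6.2,8")
for h in(.005,.0062,.008):
    print(h,[np.round(proj(s,m+R@[a,.00125,h]),2) for a in(.004,0,-.004)])
J=[(proj(s,m+R@np.array(d)*.001)-proj(s,m)).round(3) for d in([1,0,0],[0,1,0],[0,0,1])];print(J)
```

```text
cols [267, 268, 269, 270, 271, 272, 273, 274, 275, 276, 277, 278, 279]
291 [1.11 1.11 1.07 0.89 0.53 0.32 0.29 0.29 0.31 0.39 0.54 0.65 0.68]
292 [1.12 1.12 1.09 0.88 0.55 0.35 0.31 0.35 0.38 0.44 0.55 0.65 0.68]
293 [1.11 1.12 1.09 0.95 0.68 0.47 0.43 0.48 0.53 0.55 0.6  0.66 0.67]
294 [1.11 1.11 1.09 0.98 0.74 0.53 0.5  0.55 0.64 0.66 0.65 0.66 0.67]
295 [1.11 1.1  1.09 0.98 0.73 0.51 0.46 0.52 0.64 0.68 0.68 0.67 0.67]
296 [1.11 1.12 1.09 0.99 0.78 0.56 0.47 0.53 0.65 0.72 0.76 0.79 0.76]
297 [1.13 1.12 1.11 1.05 0.91 0.73 0.59 0.61 0.74 0.85 0.95 0.99 0.96]
298 [1.11 1.12 1.11 1.1  1.04 0.9  0.78 0.82 0.94 1.02 1.07 1.08 1.07]
299 [1.12 1.12 1.12 1.11 1.1  1.08 1.01 1.   1.06 1.1  1.11 1.11 1.11]
300 [1.11 1.11 1.11 1.11 1.11 1.11 1.11 1.11 1.11 1.13 1.12 1.12 1.11]
301 [1.11 1.11 1.11 1.11 1.11 1.11 1.11 1.11 1.12 1.12 1.12 1.11 1.12]
line a mid [0.48617979 0.21832796 0.023     ]
target outer edge mid/left/right corners for h=5,6.2,8
0.005 [array([270.65, 297.45]), array([272.15, 298.01]), array([273.66, 298.57])]
0.0062 [array([270.64, 297.17]), array([272.14, 297.72]), array([273.64, 298.28])]
0.008 [array([270.61, 296.74]), array([272.11, 297.29]), array([273.61, 297.85])]
[array([-0.374, -0.139]), array([-0.177,  0.318]), array([-0.015, -0.237])]
```

Create w.py:
```python
from h import *
Q=[]
for i in range(30):
    imaging.snapshot("top");o=readout.get_obs();Q.append(np.r_[o["tool_pos"],o["width"],o["finger_force"]])
print(np.mean(Q,0).round(5),(np.std(Q,0)/30**.5).round(5),o["time"])
```

```bash
python3 w.py
```

```text
[0.48383 0.20977 0.07794 0.02467 7.90263] [0.e+00 0.e+00 0.e+00 3.e-05 1.e-05] 10.2667
```

advance(
  rows=[
    {"aperture": 0.0243},
    {"aperture": 0.0243},
    {"aperture": 0.0243},
    {"aperture": 0.0243},
    {"aperture": 0.0243},
  ],
)

```text
time: 10.68
tool_pos: [0.4838, 0.2098, 0.078]
ee_rot: [3.142, -0.0, 0.075]
wrist_force: [-0.1, 0.2, -0.7]
width: 0.0245
finger_force: 8.1
```

```bash
python3 w.py
```

```text
[0.48383 0.20977 0.07795 0.02452 8.10341] [0.e+00 0.e+00 0.e+00 4.e-05 1.e-05] 12.1833
```

```bash
python3 -c "
from bench import robot, imaging, ticket, readout
print(ticket.close_job())"
```

```text
the job is handed in; nothing more can be done
None
```

I handed the job in at about 12 s, with the tweezers still held tips down over the two gauge lines: the tip gap is about 14 mm (worked out from a finger opening of 24.5 mm) and the clearance about 6 mm (estimated). The near tip was checked against its line in the side camera, but the far tip was hidden, so its place follows from the grip width and tool angle.

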